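# Load the full-width label roll into the desk label printer

### The job

Take the full-width label roll from its bay in the sloped wooden rack and load it into the label printer: press the spring-loaded end cup back with one end of its spindle, lower the roll between the cups and let the spring push the other end home into the round fixed cup, so that it sits level, held by both cups. Leave the narrow roll and the bare spindle in their bays and do not disturb the plant, router or notebook.

Things in the scene. Friction and masses are not known exactly. Their poses are not given: they have to be found in the camera images.
- rack: Fixed wooden rack, 304 mm wide (y), 140 mm deep, three bays side by side centred at y -100, 0, +100 mm, each 96 mm wide inside. Origin on the desk under its middle; x points to its high end (away from the robot at yaw 0), z up. One item per bay lies with its axis straight up the slope on two thin rails, lower end at the lip; which item is in which bay varies. Nothing hangs over the bays.
- bay_floor (a point): Low end of the middle bay's floor, at the lip: rack x -75 mm, z 22 mm; axes as rack. From here the floors of all bays rise towards rack +x at 30 degrees, for 150 mm. The dividers (4 mm thick) stand 30 mm, the lip 32 mm above the floor, square to it.
- full_roll_center (a point): Centre, on its axis, of the full-width label roll: white paper 40 mm in diameter, 88 mm long, on a black spindle with a nub (16 mm diameter, 16 mm long, end chamfered 3 mm) at each end, 120 mm overall; 0.13 to 0.25 kg. x along its axis (up the slope at first), z at first square to the bay floor, which is 22 mm below. Both ends are alike; load it either way round.
- narrow_roll_center (a point): Centre of the narrow label roll, not wanted: same 40 mm paper diameter and same nubs, but paper only 58 mm long and 90 mm overall. Axes as for the full roll.
- bare_spindle_center (a point): Centre of the used-up spindle, not wanted: 120 mm overall with the same nubs, but only a bare brown cardboard core 30 mm in diameter. Axes as for the full roll.
- printer: Grey desk label printer, cover off, fixed. Origin on the desk below the middle of the roll's place, z up; the loaded roll's axis runs along y. Base plate 12 mm thick. The front body, 58 mm high, spans x -145 to -75 mm (towards the robot at yaw 0); on the rest of the base only the cups and their supports stand up. The sprung cup's housing, 44 mm wide, 74 mm high, is at y 84 to 118 mm.
- seat (a point): Point on the cups' common axis midway between the ends of a loaded spindle, 62 mm above the desk; axes as printer (y along the cup axis, from the fixed cup to the sprung cup). A loaded roll's centre lies here, or 2 mm lower since nubs have 2 mm play all round in the cups.
- fixed_cup (a point): Centre of the mouth of the fixed cup, at printer y -52 mm, 62 mm above the desk; axes as printer. A round black cup opening towards +y: outer diameter 28 mm, bore 20 mm, 8 mm deep (bottom at y -60 mm). Behind it a support wall 36 mm wide, 74 mm high, y -70 to -64 mm.
- cup_face (a point): Centre of the spring-loaded cup's flat face, on the cup axis: 55 mm from the seat in +y at rest, 60 mm with a roll loaded. The black face plate, 44 mm wide, reaches from 18 mm below to 40 mm above the axis, so a nub can push on it above the fixed cup. Low on it a U-shaped shelf juts 8 mm to -y, open at the top: slot 20 mm wide, floor 10 mm below the axis, sides up to the axis.
- sprung_cup (a joint): Travel of the sprung cup along printer +y, m: 0 at rest, 0.005 with a roll loaded, 0.022 at the stop. The spring pushes towards the fixed cup with 4 N at rest, 6 N loaded, 10 N at 15 mm. A spindle that is to be lowered level past the rim of the fixed cup needs at least 13 mm here.
- plant: Bystander: small plant in a black pot, 70 mm across, about 140 mm high; origin under its centre.
- router: Bystander: black router 140 x 200 x 34 mm with two upright antennas 177 mm high; origin under its centre.
- notebook: Bystander: grey pocket notebook 99 x 144 x 18 mm with a pen on it; origin under its centre.
There are look-alikes about, which are no part of the job. Leave any purple, turquoise or yellow look-alike of the part that bears full_roll_center alone.

How it is judged:
By the outcome, as a careful person would: the job done as asked, in the order asked, and still so for the second after the job is handed in, with the robot touching nothing.
It also fails if it takes over 42 s, if anything falls off the work surface, if the arm or the gripper's body presses on something with over 40 N, if the wrist force passes 120 N, or if a joint passes its speed limit or range.

### The arm

A 7-joint arm with a two-finger parallel gripper is mounted at the origin on the work surface. World frame = base frame: x ahead of the robot, y to its left, z up, the work surface at z = 0. Lengths are in m, angles in rad, forces in N, time in s.
With the tool pointing down it reaches from about 0.425 to 0.95 m from the base axis. Payload 4.7 kg.
Tool frame: the origin (TCP) lies on the centre line of the jaws, within the pads' length; the fingertips stand robot.nose_length ahead of it and the grasp point (between the pads) lies 8 mm behind it (robot.nose_length is the distance from the TCP to the fingertips, in m); z points along the fingers, y is the line along which they close (so a half turn about z gives the same grasp; the last joint's range is limited). The gripper opens to 85 mm and grips with 20 to 120 N. Pads are 22 mm wide; open, the fingers measure 114 mm over their backs; the gripper's body (76 mm by 85 mm) begins 54 mm behind the grasp point. The pads swing forward as they close: fully open they stand 13 mm farther back than shut.
Start: joints at [-1.224, 0.469, -0.049, 1.532, 0.024, 1.141, -0.082], TCP at [0.248, 0.628, 0.242] pointing down, gripper open.
Joint ranges: [-2.59, 2.59], [-0.33, 1.99], [-1.39, 1.29], [0.1, 2.45], [-1.04, 4.18], [0.21, 1.99], [-2.66, 2.66]. Speed limits (rad/s): [2.57, 2.57, 3.14, 3.14, 3.14, 3.14, 3.14].

### API

Orientations are given as [roll, pitch, yaw] about the fixed x, y, z axes, in that order (R = Rz(yaw) Ry(pitch) Rx(roll)).
In Python, from plant import robot gives the robot as it stands. Calls block until the motion is done:
- robot.goto(position, orientation): joint-space move of the TCP to a pose.
- robot.move_straight(position, vel=0.15, attitude=None, contact_N=None): straight line of the TCP; attitude=None keeps the orientation; vel is the mean speed in m/s. With contact_N (N) it stops when the force on the tool has changed by that much, and returns True; else False.
- robot.move_joints(angles): joint-space move.
- robot.grip(opening, strength=None): opening from 0.0 (shut) to 1.0 (fully open); strength is the grip in N (None keeps the last); returns when the fingers have stopped.
- robot.sleep(seconds).
- robot.inverse_kinematics(position, orientation): joint angles nearest the present ones, or None.
- robot.sense(): the state.
- robot.grab_frame(name): name is "scene" or "top" or "wrist"; returns a dict with "image" (420x560x3 uint8, red, green, blue), "range_z" (420x560 float32, m along the optical axis (not along the pixel's ray), 0 where there is no reading), "fx", "fy", "cx", "cy" (pixels), "R" (3x3) and "t" (3): a world point X has camera coordinates R X + t. Camera axes: x right, y down, z forward; pixel columns grow to the right and rows downward; lengths in m; the calibration is good to about 2 mm. A picture is of the moment at which its call begins.
A pose or a line that the arm cannot do raises robot.IKError and nothing moves.
- robot.close_job(): hands the job in; it is judged then, once.
The state is a dict: "t": time; "joint_pos": joint angles; "joint_velocities": joint speeds; "effort": joint torques, N m; "tcp_pos": TCP position; "tcp_rot": TCP orientation; "wrist_force": force on the tool from outside, world axes, zero at the start; "torque": the same for the moment, N m; "opening": opening from 0.0 (shut) to 1.0 (fully open); "gripper_force": force on a finger pad.
Only numpy, scipy, OpenCV 4.12 (cv2) and the standard library are available. Lean on these libraries where they do the work, as an engineer would, in place of code of your own. Each camera call takes 0.05 s, during which the arm holds its last target. There are 200 camera calls.

## Working session

There is one attempt and no reset: what is moved stays moved. The work goes in short steps, each a Python script; the robot and the scene stay as the last script left them, time stands still between calls to the robot, and variables do not carry over. Pictures are saved under pics/ and viewed, at most 10 in all, crops included, and the job is handed in when it is done.

```bash
ls; mkdir -p pics; python3 - <<'E'
from plant import robot
import cv2,numpy as np,pickle
d={n:robot.grab_frame(n) for n in("scene","top")}
pickle.dump(d,open('f0.pkl','wb'))
cv2.imwrite('pics/a.png',d['scene']['image'][...,::-1]);cv2.imwrite('pics/b.png',d['top']['image'][...,::-1])
for n in d: print(n,d[n]['fx'],d[n]['R'].round(3).tolist(),d[n]['t'])
print(robot.nose_length,robot.sense())
E
```

```text
pics
scene 492.89816188442944 [[0.55, 0.835, 0.004], [0.663, -0.433, -0.611], [-0.509, 0.338, -0.792]] [-0.29411618 -0.36078207  1.89598589]
top 432.2462480749369 [[0.025, -1.0, 0.006], [-0.996, -0.026, -0.082], [0.083, -0.004, -0.997]] [-0.03318805  0.58029282  1.27852245]
0.011 {'t': 0.1, 'joint_pos': array([-1.22391762,  0.46936356, -0.04857804,  1.53354243,  0.02413254,
        1.14098872, -0.08231574]), 'joint_velocities': array([-2.24143792e-05, -1.34742324e-03,  1.54623403e-03, -4.06086378e-03,
       -8.74028441e-04, -5.19518766e-04, -3.82549159e-04]), 'effort': array([ 1.05357816e-03, -5.11517394e+01, -4.66478826e-02, -2.38391608e+01,
        1.08238903e-02,  4.36609669e-03,  4.55730387e-06]), 'tcp_pos': array([0.24754774, 0.62744688, 0.24137798]), 'tcp_rot': array([-3.13987973e+00,  9.52163009e-05,  2.76582510e+00]), 'wrist_force': array([-1.23574216, -0.46223641,  0.89934457]), 'torque': array([ 0.01342287,  0.03581745, -0.02675835]), 'gripper_force': 0.0, 'opening': 1.0010592689176132}
```

View pics/a.png

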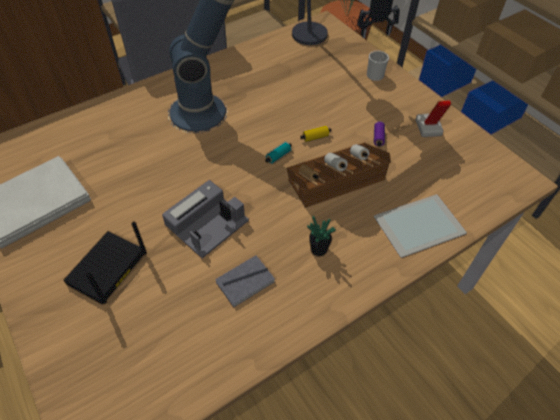

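View pics/b.png

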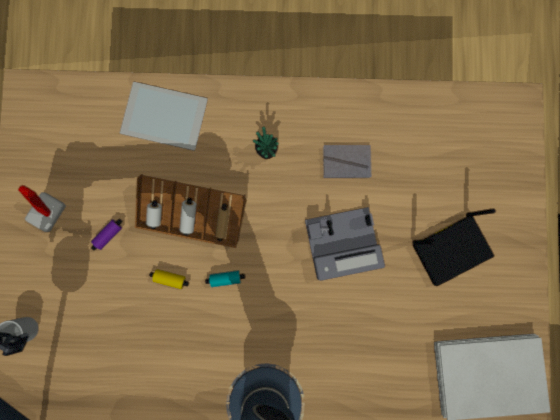

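The scene view shows the rack with three items at about (340,172) and the printer at (205,218). In the top view the narrow roll is at (153,213), the full roll is in the middle bay at (188,213) and the bare spindle is at (223,220). The printer is at (345,245), with the fixed cup on the right (368,220) and the sprung cup's housing on the left (320,232). Next: rough poses from depth, then wrist views.

```bash
cat > h.py <<'E'
import numpy as np,cv2,pickle
from plant import robot
def cloud(f):
    z=f['range_z'];v,u=np.indices(z.shape)
    c=np.stack([(u-f['cx'])/f['fx']*z,(v-f['cy'])/f['fy']*z,z],-1)
    P=(c-f['t'])@f['R']; P[z==0]=np.nan; return P
def proj(f,X):
    c=f['R']@np.asarray(X)+f['t']; return np.array([f['fx']*c[0]/c[2]+f['cx'],f['fy']*c[1]/c[2]+f['cy']])
E
python3 - <<'E'
from h import *
f=pickle.load(open('f0.pkl','rb'))['top'];P=cloud(f)
print('desk z',np.nanmedian(P[300:340,100:200,2]))
for n,(u0,u1,v0,v1),lo in(('rack',(125,255,165,255),.02),('printer',(295,395,195,290),.006)):
    Q=P[v0:v1,u0:u1];m=(Q[...,2]>lo)
    k,l,s,c=cv2.connectedComponentsWithStats(m.astype(np.uint8));i=1+np.argmax(s[1:,4]);m=l==i
    r=cv2.minAreaRect(Q[m][:,:2].astype(np.float32));print(n,r,np.nanpercentile(Q[m][:,2],[1,50,99]))
for u,v in((153,213),(188,213),(222,220),(188,190),(188,230),(320,232),(368,220),(345,262)): print(u,v,P[v,u].round(4))
E
```

```text
desk z -0.000294867836178944
rack ((0.5610454678535461, 0.2346753031015396), (0.30521103739738464, 0.15578091144561768), 80.2325439453125) [0.02304747 0.07165238 0.11435388]
printer ((0.4787198007106781, -0.22567681968212128), (0.19535525143146515, 0.20442503690719604), 12.708191871643066) [0.00702944 0.01904359 0.09068939]
153 213 [0.5511 0.3332 0.0893]
188 213 [0.5532 0.2319 0.0971]
222 220 [0.5361 0.1355 0.0913]
188 190 [0.6197 0.2362 0.0897]
188 230 [0.5058 0.2358 0.067 ]
320 232 [ 0.5097 -0.1465  0.0712]
368 220 [ 0.5478 -0.2842  0.0755]
345 262 [ 0.425  -0.2214  0.062 ]
```

```bash
cat >> h.py <<'E'
from scipy.spatial.transform import Rotation as Ro
def rpy(x,z):
    x=np.array(x,float);z=np.array(z,float);z/=np.linalg.norm(z);x-=z*(x@z);x/=np.linalg.norm(x)
    return Ro.from_matrix(np.stack([x,np.cross(z,x),z],1)).as_euler('xyz')
def rackaxes(yaw):
    c,s=np.cos(yaw),np.sin(yaw);a=np.pi/6
    e=np.array([np.cos(a)*c,np.cos(a)*s,np.sin(a)]);n=np.array([-np.sin(a)*c,-np.sin(a)*s,np.cos(a)]);return e,n
E
python3 - <<'E'
from h import *
e,n=rackaxes(np.radians(-9.8));c=np.array([.5275,.2405,.071])
o=rpy(e,-n)
for p,oo in((c,o),(c+.2*n,o),(np.array([.498,-.221,.08]),rpy([np.sin(np.radians(12.7)),-np.cos(np.radians(12.7)),0],[0,0,-1]))): print(robot.inverse_kinematics(p,oo))
robot.goto(c+.2*n,o)
f=robot.grab_frame('wrist');pickle.dump(f,open('fr.pkl','wb'));cv2.imwrite('pics/c.png',f['image'][...,::-1])
s=robot.sense();print(s['t'],s['joint_pos'],s['tcp_pos']);C=-f['R'].T@f['t'];print('cam',C,f['R'].round(3),f['fx'])
E
```

```text
[ 0.07101288  0.68214414 -0.9946033   2.15413742  1.51818778  0.94412655
  2.60692555]
None
[-0.42705477  0.74592821  1.10827807  2.03169619 -0.85974958  0.92995164
 -1.76582346]Traceback (most recent call last):
  File "<stdin>", line 5, in <module>
plant.IKError: the arm cannot take that pose within its joint ranges
```

```bash
python3 - <<'E'
from h import *
e,n=rackaxes(np.radians(-9.8));c=np.array([.5275,.2405,.071])
a=np.radians(12.7);py=np.array([-np.sin(a),np.cos(a),0]);P=np.array([.498,-.221,.08])
def ik(p,o):
    q=robot.inverse_kinematics(p,o);return None if q is None else np.round(q,2)
for sg in(1,-1):
    for h in(0,.05,.1,.15):print('pick',sg,h,ik(c+h*n,rpy(sg*e,-n)))
    for h in (.03,.1,.2): print('view',sg,h,ik(c+[0,0,h],rpy(sg*e,[0,0,-1])))
    for h in(0,.1,.2):print('place',sg,h,ik(P+[0,0,h],rpy(sg*py,[0,0,-1])))
E
```

```text
pick 1 0 [ 0.07  0.68 -0.99  2.15  1.52  0.94  2.61]
pick 1 0.05 [-1.58  0.6   1.11  2.25 -0.67  0.26 -1.77]
pick 1 0.1 [-1.69  0.45  1.14  2.25 -0.08  0.32 -2.33]
pick 1 0.15 [-1.89  0.33  1.28  2.25  0.17  0.44 -2.56]
view 1 0.03 [-0.96  0.54  0.62  1.92 -0.42  0.81 -1.85]
view 1 0.1 [-0.99  0.44  0.65  1.87 -0.33  0.94 -1.93]
view 1 0.2 [-1.01  0.33  0.66  1.76 -0.22  1.13 -2.03]
place 1 0 [-0.39  0.7   1.04  2.03 -0.8   0.89  1.32]
place 1 0.1 [-0.37  0.45  0.94  1.95 -0.44  0.96  1.01]
place 1 0.2 [-0.42  0.31  0.96  1.84 -0.28  1.14  0.86]
pick -1 0 [-1.05  0.48  0.44  2.22  0.97  0.23 -0.22]
pick -1 0.05 [-1.02  0.36  0.34  2.23  0.9   0.37 -0.14]
pick -1 0.1 [-1.01  0.25  0.25  2.23  0.82  0.49 -0.07]
pick -1 0.15 [-1.02  0.15  0.2   2.21  0.74  0.62 -0.01]
view -1 0.03 [-0.54  0.47  0.05  1.9  -0.03  0.77  0.93]
view -1 0.1 [-0.55  0.39  0.06  1.84 -0.03  0.91  0.93]
view -1 0.2 [-0.56  0.29  0.08  1.74 -0.03  1.12  0.92]
place -1 0 [-0.43  0.75  1.11  2.03 -0.86  0.93 -1.77]
place -1 0.1 [-0.47  0.53  1.12  1.95 -0.57  1.01 -2.01]
place -1 0.2 [-0.52  0.37  1.12  1.84 -0.36  1.16 -2.2 ]
```

```bash
python3 - <<'E'
from h import *
e,n=rackaxes(np.radians(-9.8));c=np.array([.5275,.2405,.071])
robot.goto(c+.15*n,rpy(-e,-n))
f=robot.grab_frame('wrist');pickle.dump(f,open('fr.pkl','wb'));cv2.imwrite('pics/c.png',f['image'][...,::-1])
s=robot.sense();print(s['t'],s['joint_pos'],s['tcp_pos']);C=-f['R'].T@f['t'];print('cam',C,f['R'].round(3),f['fx'])
print('roll centre px',proj(f,c),'tcp px',proj(f,s['tcp_pos']))
E
```

```text
1.725 [-1.02158079  0.1461313   0.20285149  2.21301557  0.74428806  0.61758198
 -0.00549066] [0.45381833 0.25482438 0.20126712]
cam [0.3213852  0.27722045 0.27569513] [[ 0.17   0.985  0.001]
 [ 0.658 -0.114  0.745]
 [ 0.734 -0.126 -0.667]] 316.64097898234064
roll centre px [275.78943806 196.80281875] tcp px [278.03569771 282.93116283]
```

View pics/c.png

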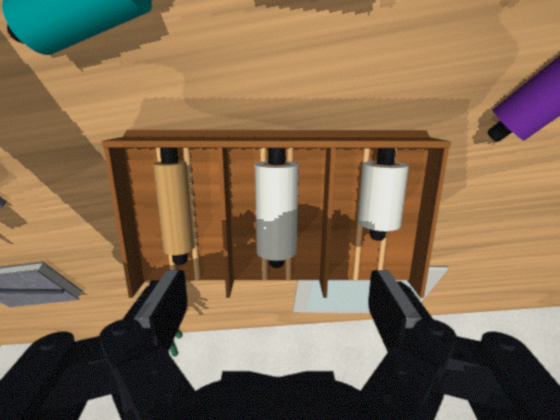

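The full roll is in the middle bay, spanning columns 256–298 and rows 148 (lower nub at the lip) to 268. The bare spindle is on its left at column 173, and the narrow roll is on its right at column 384. I'll measure the roll's axis from the depth.

```bash
cat > m.py <<'E'
from h import *
from scipy.optimize import least_squares
f=pickle.load(open('fr.pkl','rb'));P=cloud(f);im=f['image'].astype(int)
hsv=cv2.cvtColor(f['image'],cv2.COLOR_RGB2HSV)
m=((hsv[...,1]<60)&(hsv[...,2]>80)).astype(np.uint8)
m[:150]=0;m[275:]=0;m[:,:240]=0;m[:,315:]=0
k,l,s,c=cv2.connectedComponentsWithStats(m);i=1+np.argmax(s[1:,4]);mm=cv2.erode((l==i).astype(np.uint8),np.ones((3,3)))>0
print(s[i]);Q=P[mm];Q=Q[~np.isnan(Q).any(1)]
def axis(p):
    d=np.array([np.cos(p[3])*np.cos(p[2]),np.cos(p[3])*np.sin(p[2]),np.sin(p[3])]);o=np.array([.5275,p[0],p[1]]);return o,d
def r(p):
    o,d=axis(p);w=Q-o;w=w-np.outer(w@d,d);return np.linalg.norm(w,axis=1)-.02
R=least_squares(r,[.24,.071,-.17,.52],loss='soft_l1',f_scale=.001)
o,d=axis(R.x);t=(Q-o)@d;lo,hi=np.percentile(t,[.5,99.5])
print('rms',np.std(r(R.x)),'yaw,pitch',np.degrees(R.x[2:]),'len',hi-lo,'centre',o+d*(lo+hi)/2, 'o',o)
g=np.array([[*P[v,u]] for u,v in((112,143),(440,143))]);print('lip corners',g,np.degrees(np.arctan2(*(g[1]-g[0])[[1,0]]))-90)
E
python3 m.py
```

```text
[ 255  162   43   99 3867]
rms 0.0007024348558538966 yaw,pitch [-9.985042   29.99001198] len 0.08638982231691622 centre [0.54326686 0.23820273 0.07079371] o [0.5275     0.24097861 0.06155442]
lip corners [[0.46087909 0.10711636 0.04729898]
 [0.5080581  0.38823423 0.04934848]] -9.52696476398269
```

```bash
python3 - <<'E'
from h import *
s=robot.sense();np.save('qrack.npy',s['joint_pos'])
a=np.radians(13)
p=np.array([.59,-.19,.24]);o=rpy([-np.cos(a),-np.sin(a),0],[0,0,-1])
print(robot.inverse_kinematics(p,o))
q=robot.inverse_kinematics(p,o)
robot.goto(p,o)
f=robot.grab_frame('wrist');pickle.dump(f,open('fp.pkl','wb'));cv2.imwrite('pics/d.png',f['image'][...,::-1])
s=robot.sense();print(s['t'],s['joint_pos'])
E
```

```text
[-0.22011587  0.42824498  0.63699417  1.70349208 -0.28044309  1.10262153
  2.29924747]
3.7583 [-0.22118055  0.42829001  0.63571863  1.70388077 -0.28045241  1.10267223
  2.29899265]
```

View pics/d.png

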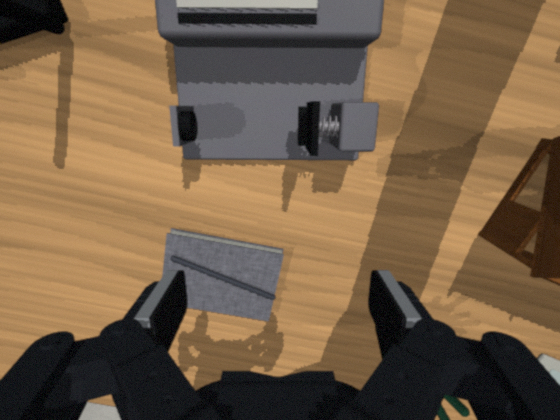

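The fixed cup is the black shape at (188,124), the support wall is at (176,125), the sprung face plate is at (313,128) with its shelf at (303,125), and the housing is at (358,127). Measuring their tops at known heights.

```bash
cat > mp.py <<'E'
from h import *
f=pickle.load(open('fp.pkl','rb'));P=cloud(f);print('desk',np.nanmedian(P[190:220,50:150,2]))
U,V=np.meshgrid(np.arange(560),np.arange(420))
def reg(lo,hi,u0,u1,v0=90,v1=165):
    m=(P[...,2]>lo)&(P[...,2]<hi)&(U>u0)&(U<u1)&(V>v0)&(V<v1);return P[m]
H=reg(.068,.08,330,385);W=reg(.068,.08,165,215);F=reg(.094,.108,290,340);B=reg(.052,.064,160,380,0,60)
for n,Q in(('housing',H),('wall',W),('face',F)):
    r=cv2.minAreaRect(Q[:,:2].astype(np.float32));print(n,len(Q),np.median(Q[:,2]),r)
def est(yaw):
    c,s=np.cos(yaw),np.sin(yaw);ax=np.array([c,s]);ay=np.array([-s,c]);mid=lambda Q,a:np.percentile(Q[:,:2]@a,[1,50,99])
    return {n:(mid(Q,ax),mid(Q,ay)) for n,Q in(('H',H),('W',W),('F',F))},ax,ay
h=np.array(cv2.minAreaRect(H[:,:2].astype(np.float32))[0]);w=np.array(cv2.minAreaRect(W[:,:2].astype(np.float32))[0])
d=h-w;yaw=np.arctan2(d[1],d[0])-np.pi/2;print('yaw',np.degrees(yaw),'sep',np.linalg.norm(d),'expect .168')
E_,ax,ay=est(yaw)
for k in E_: print(k,E_[k][0].round(4),E_[k][1].round(4), 'widths',np.ptp(E_[k][0]),np.ptp(E_[k][1]))
# base edges direction: front body rear edge
lo=[];
for u in range(185,365,4):
    col=P[20:60,u];z=col[:,2];i=np.where(z>.05)[0]
    if len(i): lo.append(col[i[-1],:2])
lo=np.array(lo);l=cv2.fitLine(lo.astype(np.float32),cv2.DIST_HUBER,0,.001,.001).ravel();print('rear edge yaw',np.degrees(np.arctan(-l[0]/l[1])),'at ax',lo@ax if 0 else np.median(lo@ax))
E
python3 mp.py
```

```text
desk 0.00031852691033251203
housing 1896 0.07402260633583047 ((0.5139944553375244, -0.13371144235134125), (0.04375390708446503, 0.0406481996178627), 13.077619552612305)
wall 684 0.0741471369948821 ((0.5490158796310425, -0.2886102795600891), (0.03526034578680992, 0.01829930581152439), 13.150304794311523)
face 451 0.10219559172420051 ((0.5225178599357605, -0.17273426055908203), (0.043459225445985794, 0.006354454904794693), 12.417205810546875)
yaw 12.739934515926505 sep 0.15880853229020406 expect .168
H [0.45   0.4707 0.4935] [-0.2619 -0.242  -0.2247] widths 0.04345075401947518 0.03717281249823298
W [0.4543 0.471  0.4892] [-0.4114 -0.4043 -0.3936] widths 0.03490041777615516 0.01781992435308566
F [0.4499 0.4709 0.4931] [-0.2868 -0.284  -0.2807] widths 0.043184424076557426 0.006084360046614945
rear edge yaw 12.729079 at ax 0.39656215940773704
```

```bash
python3 - <<'E'
from h import *
f=pickle.load(open('f0.pkl','rb'))['top'];P=cloud(f).reshape(-1,3)
a=np.radians(12.74);ax=np.array([np.cos(a),np.sin(a)]);ay=np.array([-np.sin(a),np.cos(a)]);S=np.array([.5351,-.2292])
L=np.stack([(P[:,:2]-S)@ax,(P[:,:2]-S)@ay],1)
for n,y0,y1,z0,z1 in(('H',.07,.13,.068,.08),('W',-.08,-.04,.068,.08),('F',.04,.07,.09,.11)):
    Q=L[(P[:,2]>z0)&(P[:,2]<z1)&(L[:,1]>y0)&(L[:,1]<y1)&(abs(L[:,0])<.04)];print(n,len(Q),Q.min(0),Q.max(0))
robot.move_joints(np.load('qrack.npy'))
e,n=rackaxes(np.radians(-10));c=np.array([.5433,.2382,.0708]);o=rpy(-e,-n)
robot.grip(.65,80)
robot.goto(c+.06*n,o)
t=robot.move_straight(c-.004*n,vel=.1,contact_N=15);s=robot.sense();print('contact',t,s['tcp_pos'],c-.004*n,s['joint_pos'][5],s['wrist_force'])
robot.grip(0.,80);s=robot.sense();print(s['opening'],s['gripper_force'],s['tcp_pos'])
robot.move_straight(c+.1*n,vel=.12);s=robot.sense();print(s['t'],s['opening'],s['gripper_force'],s['wrist_force'],s['joint_pos'])
f=robot.grab_frame('wrist');pickle.dump(f,open('fg.pkl','wb'));cv2.imwrite('pics/e.png',f['image'][...,::-1])
E
```

```text
H 183 [-0.02060396  0.07280295] [0.02298736 0.11706148]
W 63 [-0.01667712 -0.07198714] [ 0.01906366 -0.05259481]
F 43 [-0.01932155  0.05390472] [0.02234486 0.06058797]
contact False [0.54521564 0.23839526 0.06795593] [0.54526962 0.2378527  0.0673359 ] 0.24886803943374683 [-0.25816188 -0.6107061   0.228361  ]
0.4392544512227824 79.06714797019958 [0.54501698 0.23829094 0.06842808]
8.75 0.4388105923427587 80.39393305778503 [ 0.08167539 -0.56028653 -0.95772275] [-0.94549981  0.26338101  0.2185505   2.20102452  0.81913326  0.49206385
 -0.04367672]
```

View pics/e.png

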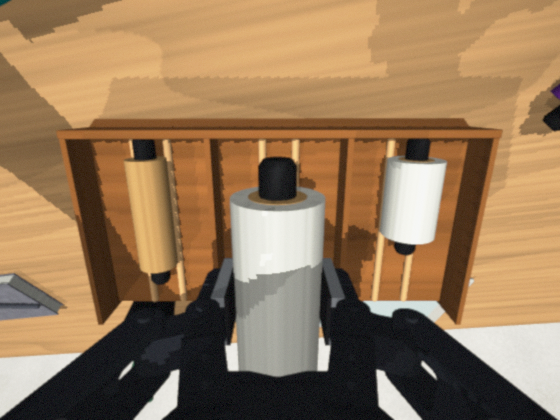

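The roll is held, with its upper part at columns 232–325 and the near nub at (278,178). The other two items are still in their bays. Next I'll fit the held roll's pose in the tool frame.

```bash
cat > mg.py <<'E'
from h import *
from scipy.optimize import least_squares
def held(f,s,v0=190,v1=375):
    P=cloud(f);hsv=cv2.cvtColor(f['image'],cv2.COLOR_RGB2HSV)
    m=(hsv[...,1]<50)&(hsv[...,2]>70);m[:v0]=0;m[v1:]=0;m[:,:238]=0;m[:,318:]=0
    m&=f['range_z']<.25
    m=cv2.erode(m.astype(np.uint8),np.ones((3,3)))>0
    R=Ro.from_euler('xyz',s['tcp_rot']).as_matrix();Q=(P[m]-s['tcp_pos'])@R;Q=Q[~np.isnan(Q).any(1)]
    def ad(p): d=np.array([1,p[2],p[3]]);return np.array([0,p[0],p[1]]),d/np.linalg.norm(d)
    def r(p):
        o,d=ad(p);w=Q-o;w=w-np.outer(w@d,d);return np.linalg.norm(w,axis=1)-.02
    S=least_squares(r,[0,-.004,0,0],loss='soft_l1',f_scale=.001);o,d=ad(S.x);t=(Q-o)@d
    print('n',len(Q),'rms',np.std(r(S.x)),'tool y,z at x=0',o[1:],'tilt deg',np.degrees(d[1:]),'paper x range',np.percentile(t,[.5,99.5]))
if __name__=='__main__':
    held(pickle.load(open('fg.pkl','rb')),robot.sense())
E
python3 mg.py
```

```text
n 13218 rms 0.0009371939946100236 tool y,z at x=0 [-0.00024738 -0.0029636 ] tilt deg [-0.08905939  0.10308612] paper x range [-0.03478807  0.04357118]
```

```bash
cat >> h.py <<'E'
A=np.radians(12.74);AX=np.array([np.cos(A),np.sin(A),0]);AY=np.array([-np.sin(A),np.cos(A),0])
S=np.array([.5351,-.2292,.062])+.0005*AX
OP=rpy(AY,[0,0,-1])
def at(y,z,x=0): return S+AX*x+AY*y+[0,0,z-.003]
def st(l):
    s=robot.sense();R=Ro.from_euler('xyz',s['tcp_rot']).as_matrix();d=s['tcp_pos']+[0,0,.003]-S
    print(l,'t',round(s['t'],2),'local mm',(1e3*np.array([d@AX,d@AY,d[2]])).round(1),'F',(np.array([s['wrist_force']@AX,s['wrist_force']@AY,s['wrist_force'][2]])).round(1),'op',round(s['opening'],3))
    return s
E
python3 - <<'E'
from h import *
print(np.round(robot.inverse_kinematics(at(-.006,.12),OP),2))
robot.goto(at(-.006,.12),OP)
st('hover')
print(robot.move_straight(at(-.006,.029),vel=.08,contact_N=15));s=st('down')
f=robot.grab_frame('wrist');pickle.dump(f,open('fi.pkl','wb'));cv2.imwrite('pics/f.png',f['image'][...,::-1])
import mg;mg.held(f,s)
E
```

```text
[-0.15  0.44  0.65  1.85 -0.32  0.96  0.87]
hover t 10.57 local mm [  0.8  -4.3 119.5] F [ 0.   0.3 -1.8] op 0.443
False
down t 11.86 local mm [ 0.3 -6.3 29.6] F [ 0.1 -0.8 -1.7] op 0.441
n 13227 rms 0.0009961943034399927 tool y,z at x=0 [ 0.00031788 -0.003008  ] tilt deg [-0.0798983   0.10505212] paper x range [-0.0342375   0.04379479]
```

View pics/f.png

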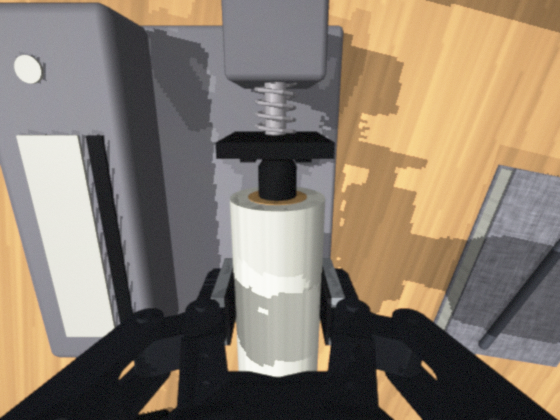

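The nub at (277,178) is centred on the face plate (columns 216–336, middle 276) and just short of touching it. Now I'll push, lower and let it seat.

```bash
python3 - <<'E'
from h import *
print(robot.move_straight(at(.0105,.029),vel=.04,contact_N=25));st('pushed')
print(robot.move_straight(at(.0108,0),vel=.04,contact_N=20));s=st('lowered')
f=robot.grab_frame('wrist');pickle.dump(f,open('fj.pkl','wb'));cv2.imwrite('pics/g.png',f['image'][...,::-1])
import mg;mg.held(f,s)
E
```

```text
False
pushed t 12.47 local mm [ 0.2  6.6 30.2] F [-0.  -8.1 -2.4] op 0.438
True
lowered t 12.94 local mm [ 1.4  5.9 16.1] F [ 1.2  0.3 -0.4] op 0.441
n 13406 rms 0.001360969956218256 tool y,z at x=0 [ 0.00032601 -0.00318551] tilt deg [0.12683669 3.68004137] paper x range [-0.03295669  0.04330982]
```

View pics/g.png

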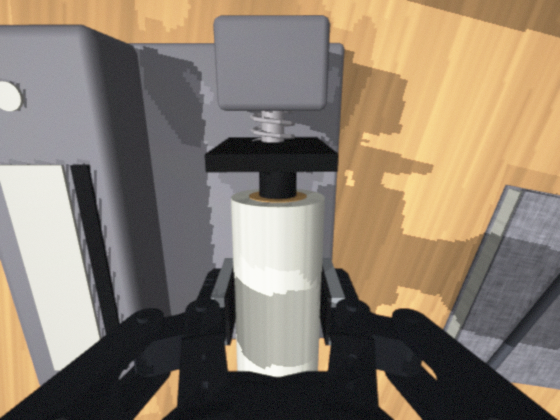

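At (277,185) the nub is still on the plate, but the arm stopped 4 mm short. The far end rode on the fixed cup's rim, tilting the roll 3.7° in the grip. I'll push further with feedback, level it with the tool, then look again.

```bash
python3 - <<'E'
from h import *
a=np.radians(3.68);Z=np.array([0,0,1.])
O2=rpy(AY*np.cos(a)+Z*np.sin(a),-Z*np.cos(a)+AY*np.sin(a))
robot.move_straight(at(.0125,.019),vel=.03);st('p1');robot.sleep(.3);s=st('p1s')
print(robot.move_straight(at(.0135,.019),vel=.02,attitude=O2));robot.sleep(.3);s=st('lev')
f=robot.grab_frame('wrist');pickle.dump(f,open('fk.pkl','wb'))
import mg;mg.held(f,s);print(s['tcp_rot'],O2)
E
```

```text
p1 t 13.39 local mm [ 0.1  8.6 19.6] F [ 1.8 -7.9 -7.3] op 0.441
p1s t 13.69 local mm [ 0.1  8.4 19.6] F [ 1.5 -9.2 -7. ] op 0.444
False
lev t 14.24 local mm [-0.3  8.8 19.5] F [ 0.5 -9.5 -5.5] op 0.445
n 13349 rms 0.001416878566525672 tool y,z at x=0 [ 0.00032485 -0.00315503] tilt deg [0.1272357  3.05304473] paper x range [-0.03306024  0.04328512]
[ 3.13951669 -0.05526908  1.79059465] [ 3.14159265 -0.06422812  1.79315127]
```

```bash
python3 - <<'E'
from h import *
import mg
robot.move_straight(at(.0165,.019),vel=.02);robot.sleep(.2);s=st('push')
y=(s['tcp_pos']-S)@AY
if y>.0095:
    for z in(.012,.006):
        print(robot.move_straight(at(.0168,z),vel=.03,contact_N=12));robot.sleep(.1);s=st('low')
    f=robot.grab_frame('wrist');pickle.dump(f,open('fl.pkl','wb'));mg.held(f,s);print(s['tcp_rot'])
E
```

```text
push t 14.79 local mm [-0.3 11.5 19.6] F [ 1.1 -9.9 -5.7] op 0.442
False
low t 15.28 local mm [ 0.1 11.1 14. ] F [-1.2 -9.9  2.5] op 0.443
False
low t 15.72 local mm [ 0.5 11.   8.2] F [ -0.1 -10.    2.3] op 0.441
n 13247 rms 0.001246917637947201 tool y,z at x=0 [ 0.00032346 -0.00326023] tilt deg [0.09260474 1.08651824] paper x range [-0.03416147  0.0433301 ]
[ 3.1371047  -0.05439041  1.79013086]
```

```bash
python3 - <<'E'
from h import *
import mg
a=np.radians(.6);Z=np.array([0,0,1.])
O2=rpy(AY*np.cos(a)+Z*np.sin(a),-Z*np.cos(a)+AY*np.sin(a))
print(robot.move_straight(at(.0168,.005),vel=.02,attitude=O2,contact_N=15))
print(robot.move_straight(at(.0168,-.002),vel=.03,contact_N=12));robot.sleep(.2);s=st('low')
f=robot.grab_frame('wrist');pickle.dump(f,open('fl.pkl','wb'));mg.held(f,s);print(s['tcp_rot'])
cv2.imwrite('pics/h.png',f['image'][...,::-1])
E
```

```text
False
False
low t 16.61 local mm [ 0.8 11.1  0.3] F [ 1.1 -9.7  3.6] op 0.44
n 13223 rms 0.0011523137342740115 tool y,z at x=0 [ 0.00031737 -0.00321615] tilt deg [0.09583463 1.01163488] paper x range [-0.03415722  0.04328718]
[ 3.13648695e+00 -6.78503384e-04  1.79000194e+00]
```

View pics/h.png

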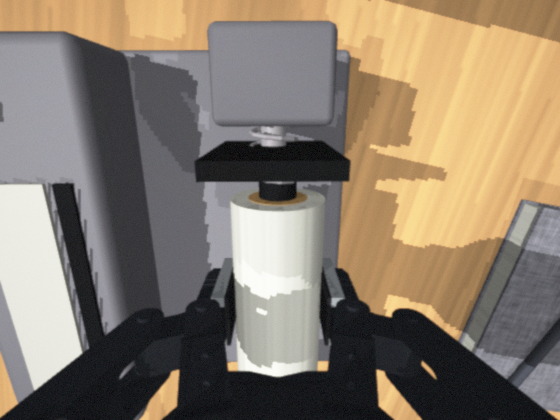

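The nub at (277,187) is down in front of the plate, whose middle is at column 272.5, so it sits about 1 mm too far in +x and is tilted 1°. I'll correct both, then ease it into the fixed cup.

```bash
python3 - <<'E'
from h import *
import mg
a=np.radians(1.5);Z=np.array([0,0,1.])
O2=rpy(AY*np.cos(a)+Z*np.sin(a),-Z*np.cos(a)+AY*np.sin(a))
robot.move_straight(at(.0168,-.003,-.001),vel=.01,attitude=O2);robot.sleep(.2);s=st('adj')
print(robot.move_straight(at(.010,-.003,-.001),vel=.03,contact_N=12));robot.sleep(.2);s=st('mid')
print(robot.move_straight(at(.000,-.003,-.001),vel=.03,contact_N=12));robot.sleep(.3);s=st('in')
f=robot.grab_frame('wrist');pickle.dump(f,open('fm.pkl','wb'));mg.held(f,s);print(s['tcp_rot'])
E
```

```text
adj t 17.15 local mm [ 0.7 10.8 -0.4] F [  1.9 -10.8   2.6] op 0.443
False
mid t 17.73 local mm [ 0.7  5.3 -0.7] F [ 1.9 -8.8  3.2] op 0.443
True
in t 18.38 local mm [ 0.4  0.7 -1.6] F [-0.6  1.1  6.5] op 0.438
n 13321 rms 0.0011148300000183326 tool y,z at x=0 [ 0.00031955 -0.00320753] tilt deg [0.08233463 2.2306348 ] paper x range [-0.03347398  0.04337105]
[ 3.13885829 -0.02723417  1.79279051]
```

The spring load is now taken by the fixed cup at y≈0, so the end is home in the bore. Releasing.

```bash
python3 - <<'E'
from h import *
robot.grip(.75);robot.sleep(.2);s=st('open')
p=s['tcp_pos'];robot.move_straight(p+[0,0,.09],vel=.1)
robot.goto(np.array([.59,-.19,.24]),rpy([-AX[0],-AX[1],0],[0,0,-1]));st('view')
f=robot.grab_frame('wrist');pickle.dump(f,open('fn.pkl','wb'));cv2.imwrite('pics/i.png',cv2.resize(f['image'][60:200,140:400,::-1],None,fx=3,fy=3))
g=robot.grab_frame('scene');cv2.imwrite('pics/j.png',np.vstack([cv2.resize(g['image'][170:260,150:260,::-1],(660,540)) ]))
P=cloud(f);hsv=cv2.cvtColor(f['image'],cv2.COLOR_RGB2HSV)
L=np.stack([(P-S)@AX,(P-S)@AY,P[...,2]],-1)
m=(abs(L[...,0])<.025)&(abs(L[...,1])<.05)&(L[...,2]>.05)&(hsv[...,1]<60)&(hsv[...,2]>60);Q=L[m]
from scipy.optimize import least_squares
def r(p):
    d=np.array([p[2],1,p[3]]);d/=np.linalg.norm(d);w=Q-[p[0],0,p[1]];w=w-np.outer(w@d,d);return np.linalg.norm(w,axis=1)-.02
q=least_squares(r,[0,.06,0,0],loss='soft_l1',f_scale=.001).x;print(q[:2],np.degrees(q[2:]),np.percentile(Q[:,1],[1,99]),len(Q))
m=(abs(L[...,0])<.025)&(abs(L[...,1]-.06)<.02)&(L[...,2]>.094)&(L[...,2]<.108);print('face',np.percentile(L[m][:,1],[1,99]))
E
```

```text
open t 19.01 local mm [ 0.3  0.2 -2.2] F [-0.1 -0.2  0.1] op 0.749
view t 21.19 local mm [ 61.   26.  180.1] F [-0.3  0.5 -0.1] op 0.752
[0.00069256 0.06084104] [ 0.2134687  -0.51901857] [-0.04348044  0.04345939] 4230
face [0.05971445 0.06573023]
```

View pics/i.png

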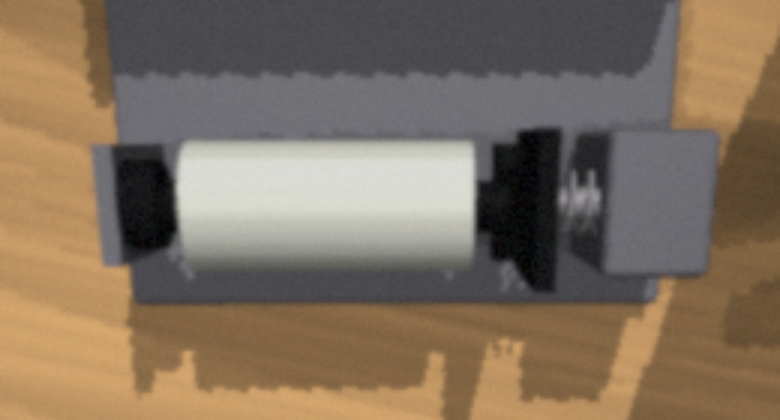

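View pics/j.png

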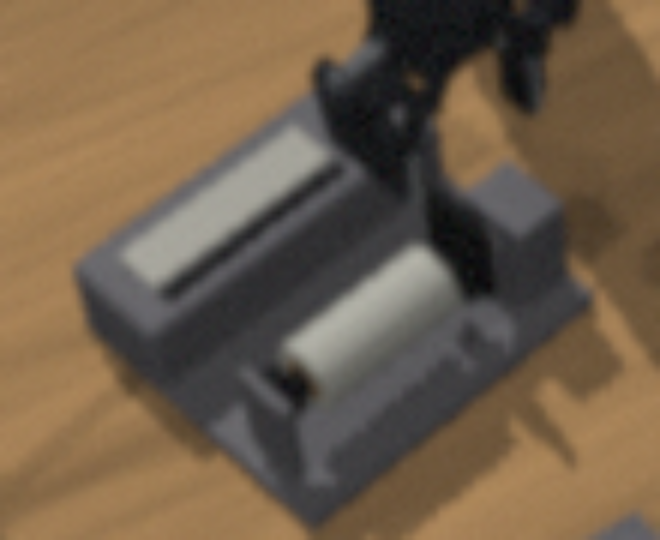

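The roll sits between the fixed cup (145,205) and the sprung cup (510,205). Its centre is at y = 0 and 61 mm high, it tilts 0.5°, and the face is at 60 mm, which matches a loaded roll. Handing in.

```bash
python3 -c "
from plant import robot
print(robot.close_job())"
```

```text
the job is handed in; nothing more can be done
None
```

The full-width roll is loaded in the printer, held by both cups and level to about 0.5°, and the job was handed in at about 21 s with the gripper clear; the narrow roll and bare spindle were left in their bays.

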